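# Set up a drawdown plate with its guide straightedge

### The job

Set up the clamped steel plate for a film drawdown. The film applicator standing beside the plate is in the way: set it upright on the plate's dark band, square across the plate and in the middle of its width; and lay the straightedge that is as long as the plate flat on the bench, flush along the plate's long edge without clamps, its ends even with the plate's ends. Leave the shorter straightedge, the jar, the bottle and the tape roll where they are.

Things in the scene. Friction and masses are not known exactly. Their poses are not given: they have to be found in the camera images.
- plate: Steel drawdown plate, 200 (its x) x 110 (its y) x 8 mm thick, fixed to the bench, lying flat. Origin at the centre of its underside, on the bench; z up. Long edges run along its x. The edge at y = -55 mm is free; the one at y = +55 mm carries two small clamps (at x = -70 and +10 mm, 24 mm high, reaching from y = +46 to +76 mm). The dark band, flush with the top, runs across the whole plate from x = +40 to +80 mm (centre line x = +60 mm).
- long_rule_center (a point): The long straightedge (to be used): aluminium, symmetric, flat base 200 (its x) x 36 (its y) x 6 mm with an upright gripping rib, 184 long x 10 thick, along the middle of its top, total height 30 mm; about 0.2 kg. This point is its centre, 15 mm above its underside. It starts flat on a thin (3 mm) fixed black mat, 240 x 160 mm, right of the plate; the two straightedges may have swapped places on it. Laid on the bench this point is at z = 15 mm.
- short_rule_center (a point): The short straightedge (to be left alone): same section, 140 mm long with a rib of 124 mm. This point is its centre, 15 mm above its underside. Also flat on the mat.
- applicator_center (a point): Film applicator: steel bar block 90 (its x) x 26 (its y) x 40 mm high, symmetric, standing upright on two end feet (10 mm long each); the bar between them is 22 mm thick and runs from 7 to 37 mm above the underside: grip it across there. About 0.22 kg. This point is its centre, 20 mm above its underside. It starts on the bench beside the plate's free long edge; placed on the plate this point is at z = 28 mm and its x axis lies along the plate's y (either way round).
- jar: Bystander: white screw-lid jar, 70 mm diameter, 66 mm high, beyond the far end of the free edge. Origin at the centre of its underside.
- bottle: Bystander: white plastic bottle, 66 mm diameter, 150 mm high, on the clamp side of the plate. Origin at the centre of its underside. Further left of it (y from about +0.22 to +0.47 m, x beyond 0.38 m) stands a tall fixed stirrer with an overhanging motor: an arm swinging past it must stay drawn in, in front of it. Shelves overhang the bench beyond x = 0.75 m.
- tape: Bystander: roll of tape lying flat, 68 mm diameter, 18 mm high, on the bench about 12 cm out from the free edge. Origin at the centre of its underside.
Things that resemble listed ones, but are neither listed nor needed, are in the scene too. What is meant by the part that bears applicator_center is not orange, and is the larger of those in its own colour.

How it is judged (in metres and radians):
At the end, for the whole second after the job is handed in: Long straightedge flat on the bench along the clamp-free edge: gap under 2.5 mm, parallel within 1 degree, ends even within 8 mm. Applicator upright on the plate, within 12 mm of the middle of the dark band and of the plate's width, square within 7 degrees (y of long_rule_center in the frame of plate between -0.0755 and -0.071 m and x of long_rule_center in the frame of plate between -0.008 and 0.008 m and z of long_rule_center in the frame of plate between 0.012 and 0.0175 m and angle between the x axis of long_rule_center and the x axis of plate, either way round below 0.018 rad and angle between long_rule_center's own z axis and vertical below 0.05 rad and x of applicator_center in the frame of plate between 0.048 and 0.072 m and y of applicator_center in the frame of plate between -0.012 and 0.012 m and z of applicator_center in the frame of plate between 0.025 and 0.031 m and angle between the x axis of applicator_center and the y axis of plate, either way round below 0.12 rad and angle between applicator_center's own z axis and vertical below 0.06 rad); the robot touches nothing.
It fails at once if the jar is shifted more than 20 mm or tipped over (distance of jar from where it was at the start of the episode above 0.02 m or angle between jar's own z axis and vertical above 0.4 rad).
It fails at once if the bottle is shifted more than 20 mm or tipped over (distance of bottle from where it was at the start of the episode above 0.02 m or angle between bottle's own z axis and vertical above 0.4 rad).
It fails at once if the tape roll is shifted more than 20 mm or tipped over (distance of tape from where it was at the start of the episode above 0.02 m or angle between tape's own z axis and vertical above 0.4 rad).
It fails at once if the short straightedge is shifted more than 20 mm (distance of short_rule_center from where it was at the start of the episode above 0.02 m).
It also fails if it takes over 72 s, if anything falls off the work surface, if the arm or the gripper's body presses on something with over 40 N, if the wrist force passes 120 N, or if a joint passes its speed limit or range.

### The arm

A 6-joint arm with a two-finger parallel gripper is mounted at the origin on a cart in front of the work surface, level with it; the furniture and walls round the work are solid. World frame = base frame: x ahead of the robot, y to its left, z up, the work surface at z = 0. Lengths are in m, angles in degrees, forces in N, time in s.
With the tool pointing down it reaches from about 0.3 to 0.75 m from the base axis. Payload 8.5 kg.
Tool frame: the origin (TCP) lies at the very end of the fingers, on their centre line; the grasp point (between the pads) lies 19 mm behind it; z points along the fingers, y is the direction in which the jaws open and shut (so a half turn about z gives the same grasp; the last joint's range is limited). The gripper opens to 85 mm and grips with 20 to 120 N. Pads are 22 mm wide; open, the fingers measure 114 mm over their backs; the gripper's body (76 mm by 85 mm) begins 54 mm behind the grasp point. The pads swing forward as they close: fully open they stand 13 mm farther back than shut.
Start: joints at [57.622, 21.807, 74.336, -0, 83.858, -12.336], TCP at [0.188, 0.517, 0.208] pointing down, gripper open.
Joint ranges: [-178.18, 178.18], [-50.72, 133.34], [12.68, 142.11], [-81.47, 261.47], [9.98, 163.14], [-165.26, 165.26]. Speed limits (degrees/s): [136.94, 136.94, 180, 180, 180, 180].

### API

Orientations are given as a 3x3 rotation matrix whose columns are the frame's x, y, z axes.
In Python, from rig import status, vision, env gives the robot as it stands.
- The arm moves only by the tool send_rows, never from a script. Its argument "targets" is a list of rows, each a list of 7 numbers: the shift along the tool's x, y, z in units of 50 mm (1.0 is 50 mm), then the turn, a rotation vector about the tool's x, y, z in units of 8 degrees (1.0 is 8 degrees), then the finger opening in mm, from 0 to 85.4. A call has 1 to 5 rows; each row is the pose to reach, as a shift and turn from the pose commanded when the call began, along the tool's axes at that moment; what a row does not reach only later rows make up. A row lasts 1/8 s, in which the tool goes at most 62.5 mm and 10.7 degrees, less where a joint would pass 70% of its speed; a pose out of reach is approached as far as the arm can. A call with a gripper value outside its range is refused whole. The fingers move at their own pace and stop on an object; "grip_force" is the grip in N (left out, the last holds). Time passes only in rows, so rows that repeat a pose let the fingers close. It gives the time, the measured TCP pose, the force and the opening at its end, in the units of the state.
- status.observe(): the state, without advancing time (a new reading comes with each control period).
- vision.get_image(name): name is "side" or "top" or "wrist"; returns (picture, depth): 480x640x3 uint8, red, green, blue; 480x640 float32, m along the optical axis (not along the pixel's ray), 0 where there is no reading.
- vision.camera_model(name): a dict with "camera_matrix" (3x3 intrinsics, pixels), "view" (4x4, takes a point from world to camera coordinates); the wrist camera has in their place "T_tool_cam" (4x4, takes a point from camera to tool coordinates, whose origin is the TCP and whose axes are the flange's). Camera axes: x right, y down, z forward; pixel columns grow to the right and rows downward; lengths in m; the calibration is good to about 2 mm. A picture is of the moment at which its call begins: read the wrist's pose just before it. camera_model takes no time and is no camera call.
- env.close_job(): hands the job in, once; it reports no verdict.
Trained networks look in the newest picture that a camera, given by its name, has taken for a name from the list of things; names that differ only in an ending like _2 or _b are one class to them, and where a whole thing is asked for, a point or a joint stands for the part that bears it (a point fixed in the world has none). Each returns a list of dicts, best first, with "p" (0 to 1); they miss things now and then, are a little off and sometimes report something else, mostly with a low value. They report only what shows in the picture. A call takes as long as a camera call. They do not tell look-alikes from the thing itself.
- vision.masks_of(camera, label): "pixels" (480x640 bool, what is visible of it) and "extent" ([left, top, right, bottom] in pixels, round what is visible of it).
The state is a dict: "time_s": time; "q": joint angles; "qvel": joint speeds; "joint_efforts": joint torques, N m; "position": TCP position; "tool_rot": TCP orientation; "ft_force": force on the tool from outside, world axes, zero at the start; "wrist_torque": the same for the moment, N m; "grip_width": finger opening in m.
Only numpy, scipy, OpenCV 4.12 (cv2) and the standard library are available. Lean on these libraries where they do the work, as an engineer would, in place of code of your own. Each camera call takes 0.05 s, during which the arm holds its last target.

## Working session

There is one attempt and no reset: what is moved stays moved. The work goes in short steps, Python scripts to look and compute and a tool call to move; the robot and the scene stay as the last step left them, time stands still between calls to the robot, and variables do not carry over. Pictures are saved under pics/ and viewed, and the job is handed in when it is done.

Besides the shell and the picture viewer there is one more tool, called as name([rows], argument=value, ...), one row to a line, values as JSON. send_rows: Moves the arm, as the interface text tells. Its arguments: {"type":"object","properties":{"targets":{"type":"array","items":{"type":"array","items":{"type":"number"}}},"grip_force":{"type":"number"}},"required":["targets"]}

```bash
ls; mkdir -p pics
python3 - <<'E'
from rig import status, vision, env
import cv2, numpy as np
s=status.observe()
print({k:np.round(v,3).tolist() for k,v in s.items()})
for n in ["top","side"]:
    im,d=vision.get_image(n); cv2.imwrite(f"pics/{n}0.png",im[:,:,::-1]); np.save(f"pics/{n}0d.npy",d); np.save(f"pics/{n}0.npy",im)
    m=vision.camera_model(n); print(n,np.round(m["camera_matrix"],2).tolist(),np.round(m["view"],4).tolist())
print(np.round(vision.camera_model("wrist")["T_tool_cam"],4).tolist(), vision.camera_model("wrist").keys())
E
```

```text
pics
{'time_s': 0.0, 'q': [57.623, 21.844, 74.387, -0.001, 83.858, -12.333], 'qvel': [0.038, 0.008, 0.02, -0.097, -0.091, -0.021], 'joint_efforts': [-0.0, -44.847, -23.128, -0.0, 0.005, -0.0], 'position': [0.188, 0.516, 0.208], 'tool_rot': [[-0.939, 0.343, -0.001], [0.343, 0.939, -0.001], [0.0, -0.002, -1.0]], 'ft_force': [0.389, -0.504, 0.511], 'wrist_torque': [0.006, 0.001, 0.032], 'grip_width': 0.085}
top [[539.42, 0.0, 324.28], [0.0, 539.42, 244.41], [0.0, 0.0, 1.0]] [[0.0021, -0.9999, 0.0126, -0.1126], [-0.9926, -0.0036, -0.1212, 0.5808], [0.1212, -0.0123, -0.9925, 1.0538], [0.0, 0.0, 0.0, 1.0]]
side [[438.02, 0.0, 319.21], [0.0, 438.02, 238.19], [0.0, 0.0, 1.0]] [[0.884, -0.4674, -0.0105, -0.5457], [-0.3007, -0.5513, -0.7782, 0.1542], [0.3579, 0.6911, -0.6279, 0.7792], [0.0, 0.0, 0.0, 1.0]]
[[0.0005, -0.9548, -0.2972, 0.0748], [1.0, 0.0003, 0.0008, 0.0004], [-0.0006, -0.2972, 0.9548, -0.1654], [0.0, 0.0, 0.0, 1.0]] dict_keys(['camera_matrix', 'T_tool_cam'])
```

View pics/top0.png

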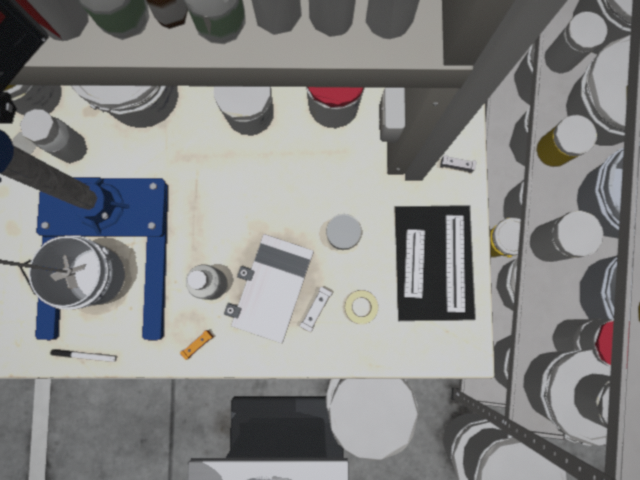

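View pics/side0.png

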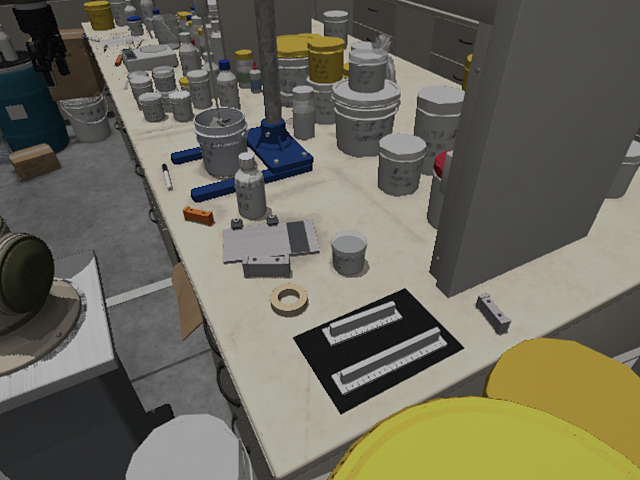

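```bash
cat > h.py <<'E'
import numpy as np, cv2
from rig import status, vision, env
def deproj(cam,uv,z):
    """pixel -> world at given height"""
    m=vision.camera_model(cam); K=np.array(m["camera_matrix"])
    if cam=="wrist":
        Tc=wristT()
    else: Tc=np.linalg.inv(np.array(m["view"]))
    uv=np.atleast_2d(uv).astype(float)
    r=np.c_[uv,np.ones(len(uv))]@np.linalg.inv(K).T@Tc[:3,:3].T
    o=Tc[:3,3]
    return o+r*((z-o[2])/r[:,2])[:,None]
WT=None
def wristT(s=None):
    global WT
    if WT is not None and s is None: return WT
    s=s or status.observe()
    T=np.eye(4);T[:3,:3]=s["tool_rot"];T[:3,3]=s["position"]
    WT=T@np.array(vision.camera_model("wrist")["T_tool_cam"]); return WT
def cloud(cam,d):
    m=vision.camera_model(cam); K=np.array(m["camera_matrix"])
    Tc=wristT() if cam=="wrist" else np.linalg.inv(np.array(m["view"]))
    v,u=np.mgrid[:480,:640]
    p=np.stack([(u-K[0,2])/K[0,0]*d,(v-K[1,2])/K[1,1]*d,d],-1)
    return p@Tc[:3,:3].T+Tc[:3,3]
def rect(P):
    (c,s,a)=cv2.minAreaRect((P[:,:2]*1000).astype(np.float32))
    if s[0]<s[1]: s=s[::-1];a+=90
    a=(a+90)%180-90
    return np.round(c,1),np.round(s,1),round(a,2)
def rows(pos,yaw=None,ax='y'):
    """print shift/turn to reach TCP pos (m), tool-down with tool y at yaw deg (mod 180)"""
    s=status.observe(); R=np.array(s["tool_rot"]);p=np.array(s["position"])
    sh=R.T@(np.array(pos)-p)/0.05
    if yaw is None: yaw=np.degrees(np.arctan2(R[1,1],R[0,1]))
    best=None
    for k in (0,180):
        a=np.radians(yaw+k); y=np.array([np.cos(a),np.sin(a),0]);z=np.array([0,0,-1.]);x=np.cross(y,z)
        rv=cv2.Rodrigues(R.T@np.c_[x,y,z])[0].ravel()
        if best is None or np.linalg.norm(rv)<np.linalg.norm(best): best=rv
        print("opt",k,"turn",np.round(np.degrees(rv)/8,3), "q6",np.round(s["q"][5],1))
    print("shift",np.round(sh,3),"pos",np.round(p,4),"t",round(s["time_s"],2),"F",np.round(s["ft_force"],1),'w',round(s["grip_width"],4))
    return sh,best
E
python3 - <<'E'
from h import *
d=np.load("pics/top0d.npy");P=cloud("top",d)
vision.get_image("top")
for l in ["plate","long_rule_center","short_rule_center","applicator_center","jar","bottle","tape"]:
    for r in vision.masks_of("top",l)[:4]:
        m=r["pixels"]&(d>0); Q=P[m]
        print(l,round(r["p"],2),r["extent"],rect(Q),"z",np.round(np.percentile(Q[:,2],[5,50,95]),4), rect(Q[Q[:,2]>np.percentile(Q[:,2],95)-.006]))
E
```

```text
plate 0.77 [224.8, 234.6, 313.1, 342.4] (array([497.8,   4.1]), array([199. , 129.2]), -19.04) z [0.0041 0.0077 0.0149] (array([497.8,   4.4]), array([197.1, 128.8]), -19.12)
long_rule_center 0.92 [444.7, 215.1, 463.6, 312.7] (array([ 546.9, -382.1]), array([198. ,  37.6]), -0.53) z [0.0056 0.0106 0.0341] (array([ 547.8, -382. ]), array([183.7,  11.8]), -0.85)
applicator_center 0.96 [301.0, 285.3, 330.7, 333.1] (array([453.1, -95.9]), array([94. , 27.7]), -27.32) z [0.0001 0.0368 0.0412] (array([451.4, -94.2]), array([89.6, 25. ]), -28.38)
applicator_center 0.93 [181.4, 329.0, 215.2, 358.7] (array([379.1, 148.4]), array([77., 23.]), -48.89) z [0.0018 0.0269 0.0312] (array([380.7, 144.3]), array([68.5, 19.4]), -49.53)
applicator_center 0.73 [441.7, 156.8, 475.0, 174.0] (array([ 753.7, -392.4]), array([71.7, 20.3]), 80.07) z [0.0113 0.0275 0.0321] (array([ 753.7, -390.5]), array([68. , 19.6]), 80.07)
jar 0.87 [323.2, 214.6, 365.0, 253.5] (array([ 604.8, -147.8]), array([67.9, 67.6]), 0.9) z [0.0584 0.0642 0.0677] (array([ 604.8, -148.5]), array([68. , 65.3]), -0.56)
bottle 0.59 [184.9, 262.8, 225.8, 297.5] (array([502.8, 117.4]), array([65.5, 60.8]), -20.24) z [0.0317 0.1065 0.1507] (array([504. , 118.4]), array([32.5, 32.1]), -3.3)
tape 0.93 [347.2, 291.0, 379.1, 324.1] (array([ 456.5, -186. ]), array([66.7, 64. ]), -64.42) z [0.0136 0.0175 0.0211] (array([ 456.5, -186.2]), array([66.7, 63.9]), -63.46)
```

Run:
```python
from h import *
rows([.27,.25,.25]); rows([.33,.0,.25]);rows([.43,-.05,.25],61.6)
```

```text
opt 0 turn [-0.001 -0.    -0.   ] q6 -12.3
opt 180 turn [ 0.00e+00 -1.00e-03 -2.25e+01] q6 -12.3
shift [-3.359 -4.452 -0.836] pos [0.1885 0.5167 0.2082] t 0.5 F [0.  0.2 0.2] w 0.0853
opt 0 turn [-0.001 -0.    -0.   ] q6 -12.3
opt 180 turn [ 0.00e+00 -1.00e-03 -2.25e+01] q6 -12.3
shift [-6.2   -8.738 -0.835] pos [0.1885 0.5167 0.2082] t 0.5 F [0.  0.2 0.2] w 0.0853
opt 0 turn [-1.000e-03 -0.000e+00  1.045e+00] q6 -12.3
opt 180 turn [ 0.0000e+00 -1.0000e-03 -2.1455e+01] q6 -12.3
shift [-8.422 -8.992 -0.835] pos [0.1885 0.5167 0.2082] t 0.5 F [0.  0.2 0.2] w 0.0853
```

send_rows([
  [-0.67, -0.89, -0.3, 0, 0, 0, 80],
  [-1.34, -1.78, -0.6, 0, 0, 0, 80],
  [-2.0, -2.67, -0.83, 0, 0, 0, 60],
  [-2.7, -3.56, -0.83, 0, 0, 0, 50],
  [-3.36, -4.45, -0.83, 0, 0, 0, 50],
])

```text
time_s: 1.12
position: [0.2703, 0.2485, 0.25]
tool_rot: [[-0.94, 0.342, 0.001], [0.342, 0.94, 0.0], [-0.001, 0.001, -1.0]]
ft_force: [0.8, 0.2, -0.1]
grip_width: 0.05
```

send_rows([
  [-0.57, -0.86, 0, 0, 0, 0.2, 50],
  [-1.14, -1.72, 0, 0, 0, 0.4, 50],
  [-1.71, -2.58, 0, 0, 0, 0.6, 50],
  [-2.27, -3.43, 0, 0, 0, 0.8, 50],
  [-2.84, -4.29, 0, 0, 0, 1.05, 50],
])

```text
time_s: 1.75
position: [0.33, -0.0018, 0.25]
tool_rot: [[-0.879, 0.477, 0.001], [0.477, 0.879, -0.0], [-0.001, 0.0, -1.0]]
ft_force: [0.9, 0.5, -0.1]
grip_width: 0.0499
```

Run:
```python
from h import *
rows([.43,-.05,.25],61.6)
```

```text
opt 0 turn [ 0.002  0.007 -0.015] q6 -82.7
opt 180 turn [ 1.2000e-02 -3.0000e-03  2.2485e+01] q6 -82.7
shift [-2.218e+00  1.080e-01  2.000e-03] pos [ 0.33   -0.0018  0.25  ] t 1.75 F [ 0.9  0.5 -0.1] w 0.0499
```

send_rows([
  [-1.11, 0.05, 0, 0, 0, 0, 50],
  [-2.2, 0.1, 0, 0, 0, 0, 50],
  [-2.2, 0.1, 0, 0, 0, 0, 50],
])

```text
time_s: 2.12
position: [0.4311, -0.0497, 0.2488]
tool_rot: [[-0.879, 0.478, -0.001], [0.478, 0.879, 0.0], [0.001, -0.0, -1.0]]
ft_force: [-0.4, 0.1, -0.1]
grip_width: 0.0502
```

Run:
```python
from h import *
s=status.observe(); print(np.round(s["q"],1)); wristT(s)
im,d=vision.get_image("wrist"); cv2.imwrite("pics/w1.png",im[:,:,::-1]); np.save("pics/w1d.npy",d);np.save("pics/w1T.npy",WT)
P=cloud("wrist",d)
for l in ["plate","applicator_center"]:
    for r in vision.masks_of("wrist",l)[:4]:
        m=r["pixels"]&(d>0); Q=P[m]
        print(l,round(r["p"],2),r["extent"],rect(Q),"z",np.round(np.percentile(Q[:,2],[5,50,95]),4), rect(Q[Q[:,2]>np.percentile(Q[:,2],95)-.006]))
```

```text
[-22.3   8.3  86.6  -0.   85.2 -83.8]
plate 0.83 [317.6, 103.9, 468.2, 323.0] (array([501.6,   6.6]), array([206.5, 137. ]), -18.63) z [0.0065 0.008  0.0169] (array([472.4,  23.4]), array([113., 106.]), 71.1)
applicator_center 0.67 [474.4, 129.6, 634.2, 227.3] (array([528.8, 142. ]), array([132.2,  80.7]), 51.88) z [0.0239 0.1061 0.1501] (array([503.5, 119.2]), array([34.2, 32.8]), 41.66)
applicator_center 0.58 [274.3, 178.5, 306.9, 283.2] (array([458.4, -99. ]), array([108. ,  29.5]), -28.29) z [0.013  0.0369 0.0403] (array([451.5, -93.2]), array([89.7, 25.3]), -28.25)
```

View pics/w1.png

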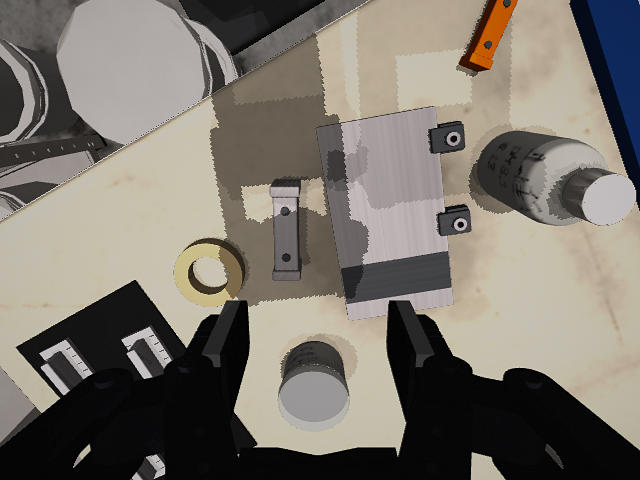

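```bash
cat > plate.py <<'E'
from h import *
from scipy.optimize import least_squares
def fitplate(P,valid,c0,a0):
    # maximise overlap: collect points with height in 5..12mm near plate, use boundary percentiles in plate frame
    c=np.array(c0,float);a=np.radians(a0)
    for it in range(6):
        R=np.array([[np.cos(a),-np.sin(a)],[np.sin(a),np.cos(a)]])
        q=(P[...,:2]-c)@R
        m=valid&(P[...,2]>.0045)&(P[...,2]<.0115)&(abs(q[...,0])<.11)&(q[...,1]>-.065)&(q[...,1]<.043)
        X=q[m]
        # free edge: min y per x bin
        b=np.arange(-.09,.0901,.01); xs=[];ys=[]
        for lo,hi in zip(b[:-1],b[1:]):
            s=X[(X[:,0]>=lo)&(X[:,0]<hi)]
            if len(s)>10: xs.append((lo+hi)/2);ys.append(np.sort(s[:,1])[:3].mean())
        xs=np.array(xs);ys=np.array(ys); p=np.polyfit(xs,ys,1); r=ys-np.polyval(p,xs);k=abs(r-np.median(r))<.0015
        p=np.polyfit(xs[k],ys[k],1)
        sx=X[abs(X[:,1])<.04]
        b=np.arange(-.04,.0401,.008); lo_=[];hi_=[]
        for lo,hi in zip(b[:-1],b[1:]):
            s=np.sort(sx[(sx[:,1]>=lo)&(sx[:,1]<hi)][:,0])
            if len(s)>10: lo_.append(s[:2].mean());hi_.append(s[-2:].mean())
        xm,xM=np.median(lo_),np.median(hi_)
        d=np.array([(xm+xM)/2,np.polyval(p,0)+.055])
        c=c+R@d; a+=np.arctan(p[0])
    return c,np.degrees(a),xM-xm,k.sum(),np.std(r[k])
E
python3 - <<'E'
from plate import *
import h
for cam,n in (("top","top0"),("wrist","w1")):
    d=np.load(f"pics/{n}d.npy"); h.WT=np.load("pics/w1T.npy")
    P=cloud(cam,d); print(cam,fitplate(P,d>0,[.4946,-.005],-19))
E
```

```text
Traceback (most recent call last):
ValueError: Object arrays cannot be loaded when allow_pickle=False
```

Run:
```python
from plate import *
import h
for cam,n in (("top","top0"),("wrist","w1")):
    d=np.load(f"pics/{n}d.npy")
    P=cloud(cam,d); print(cam,fitplate(P,d>0,[.4946,-.005],-19))
np.save("pics/w1T.npy",h.WT)
# corners by pixel from wrist picture
c=deproj("wrist",[[317,128],[435,106],[453,305],[349,320]],.008)[:,:2]; print(np.round(c,4))
print([np.round(np.linalg.norm(c[i]-c[(i+1)%4]),4) for i in range(4)])
rows([.4515,-.0935,.07],61.7);rows([.4515,-.0935,.004],61.7)
```

```text
top (array([ 0.49511595, -0.00445443]), np.float64(-18.673264085914983), np.float64(0.1989414526806303), np.int64(16), np.float64(0.0004379439834825356))
wrist (array([ 0.49219148, -0.00234567]), np.float64(-18.410462107527458), np.float64(0.19945509471977696), np.int64(18), np.float64(5.0094873445126134e-05))
[[ 0.3816 -0.022 ]
 [ 0.4153  0.081 ]
 [ 0.6059  0.0174]
 [ 0.5699 -0.0856]]
[np.float64(0.1083), np.float64(0.2009), np.float64(0.1091), np.float64(0.1988)]
opt 0 turn [-0.    -0.004 -0.016] q6 -83.7
opt 180 turn [-6.0000e-03  1.0000e-03  2.2484e+01] q6 -83.7
shift [-0.845 -0.586  3.594] pos [ 0.4284 -0.0477  0.2497] t 2.27 F [-0.3  0.2  0.2] w 0.05
opt 0 turn [-0.    -0.004 -0.016] q6 -83.7
opt 180 turn [-6.0000e-03  1.0000e-03  2.2484e+01] q6 -83.7
shift [-0.846 -0.586  4.914] pos [ 0.4284 -0.0477  0.2497] t 2.27 F [-0.3  0.2  0.2] w 0.05
```

send_rows([
  [-0.4, -0.29, 0.9, 0, 0, 0, 50],
  [-0.85, -0.59, 1.8, 0, 0, 0, 50],
  [-0.85, -0.59, 2.9, 0, 0, 0, 50],
  [-0.85, -0.59, 3.6, 0, 0, 0, 50],
  [-0.85, -0.59, 3.6, 0, 0, 0, 50],
])

```text
time_s: 2.9
position: [0.4508, -0.0932, 0.0689]
tool_rot: [[-0.88, 0.476, -0.004], [0.476, 0.88, 0.002], [0.004, -0.0, -1.0]]
ft_force: [0.1, 0.6, 0.9]
grip_width: 0.05
```

Run:
```python
from h import *
s=status.observe();wristT(s);im,d=vision.get_image("wrist"); cv2.imwrite("pics/w2.png",im[:,:,::-1])
rows([.4515,-.0935,.004],61.7)
```

```text
opt 0 turn [-0.    -0.003 -0.014] q6 -88.1
opt 180 turn [-4.0000e-03  0.0000e+00  2.2486e+01] q6 -88.1
shift [1.100e-02 1.000e-03 1.329e+00] pos [ 0.452  -0.0938  0.0705] t 2.95 F [0.1 0.1 1. ] w 0.05
```

View pics/w2.png

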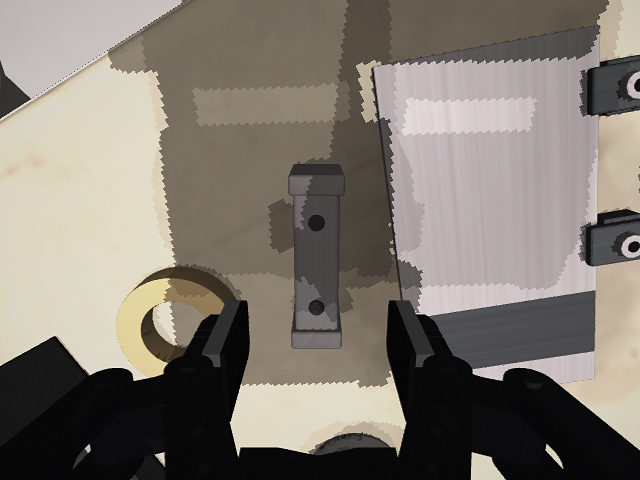

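send_rows([
  [0.01, 0, 0.2, 0, 0, 0, 38],
  [0.01, 0, 0.5, 0, 0, 0, 38],
  [0.01, 0, 0.9, 0, 0, 0, 38],
  [0.01, 0, 1.3, 0, 0, 0, 38],
  [0.01, 0, 1.3, 0, 0, 0, 38],
])

```text
time_s: 3.58
position: [0.4518, -0.0939, 0.0047]
tool_rot: [[-0.879, 0.476, -0.001], [0.476, 0.879, 0.0], [0.001, -0.0, -1.0]]
ft_force: [0.4, -0.5, 1.2]
grip_width: 0.0376
```

send_rows([
  [0, 0, 0, 0, 0, 0, 15],
  [0, 0, 0, 0, 0, 0, 15],
  [0, 0, 0, 0, 0, 0, 15],
  [0, 0, 0, 0, 0, 0, 15],
], grip_force=50)

```text
time_s: 4.08
position: [0.4525, -0.0944, 0.0059]
tool_rot: [[-0.879, 0.476, 0.002], [0.476, 0.879, -0.001], [-0.002, -0.0, -1.0]]
ft_force: [-2.9, -0.7, 6.9]
grip_width: 0.0203
```

send_rows([
  [0, 0, -0.3, 0, 0, 0, 15],
  [0, 0, -0.8, 0, 0, 0, 15],
  [0, 0, -1.4, 0, 0, 0, 15],
  [0, 0, -1.5, 0, 0, 1.2, 15],
  [0, 0, -1.5, 0, 0, 2.4, 15],
])

```text
time_s: 4.7
position: [0.4521, -0.094, 0.0807]
tool_rot: [[-0.67, 0.743, 0.002], [0.743, 0.67, -0.001], [-0.002, 0.001, -1.0]]
ft_force: [0.1, -0.1, -2.3]
grip_width: 0.0206
```

Run:
```python
from h import *
rows([.5519,-.0235,.08],-18.5)
s=status.observe();wristT(s);im,d=vision.get_image("wrist"); cv2.imwrite("pics/w3.png",im[:,:,::-1])
```

```text
opt 0 turn [0.011 0.008 7.568] q6 -68.5
opt 180 turn [-9.0000e-03  1.3000e-02 -1.4931e+01] q6 -68.5
shift [-0.29   2.427  0.017] pos [ 0.4521 -0.094   0.0807] t 4.7 F [ 0.1 -0.1 -2.3] w 0.0206
```

View pics/w3.png

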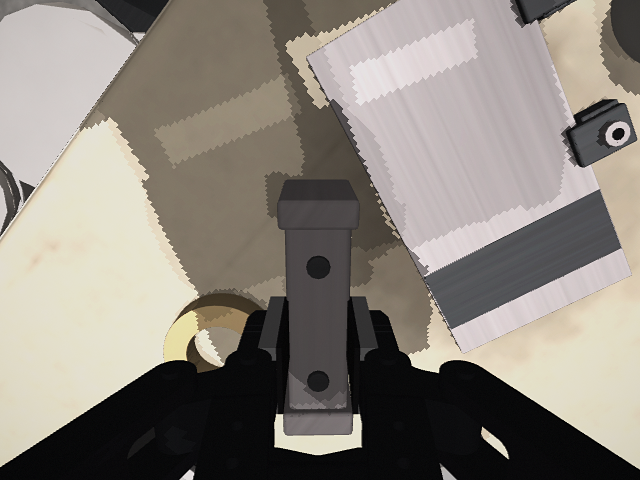

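send_rows([
  [-0.06, 0.6, 0, 0, 0, 1.3, 15],
  [-0.12, 1.2, 0, 0, 0, 2.6, 15],
  [-0.2, 1.8, 0, 0, 0, 3.9, 15],
  [-0.29, 2.4, 0, 0, 0, 5.2, 15],
  [-0.29, 2.43, 0, 0, 0, 6.5, 15],
])

```text
time_s: 5.38
position: [0.5526, -0.0218, 0.0796]
tool_rot: [[0.169, 0.986, 0.001], [0.986, -0.169, 0.0], [0.0, 0.001, -1.0]]
ft_force: [-0.7, -0.2, -2.8]
grip_width: 0.02
```

Run:
```python
from plate import *
s=status.observe();R=np.array(s["tool_rot"]);p=np.array(s["position"]);wristT(s);im,d=vision.get_image("wrist")
P=cloud("wrist",d); Q=(P-p)@R
m=(d>0)&(abs(Q[...,1])<.016)&(abs(Q[...,0])<.06)&(P[...,2]>.102)
print(np.percentile(P[m][:,2],[5,50,95]),[np.round(v,4) for v in (Q[m].min(0),Q[m].max(0))])
x=Q[m];t=x[x[:,2]<np.percentile(x[:,2],30)+.002]; print(t.min(0),t.max(0),rect(P[m]),rect(t))
rows([.5519,-.0235,.08],-18.5)
try: print(fitplate(P,d>0,[.4951,-.0045],-18.5))
except Exception as e: print(e)
im,d=vision.get_image("top");cv2.imwrite("pics/top1.png",im[:,:,::-1])
```

```text
[0.10958249 0.11409274 0.18564578] [array([-0.0431, -0.016 , -0.1118]), array([ 0.0479,  0.016 , -0.0224])]
[ 0.00263354 -0.01599648 -0.11176736] [ 0.01940954  0.01599928 -0.08567976] (array([553. , -19.4]), array([91., 32.]), 80.53) (array([10.8,  0.2]), array([32. , 16.6]), 88.5)
opt 0 turn [-1.000e-03 -1.000e-03  1.041e+00] q6 -4.4
opt 180 turn [ 2.0000e-03 -2.0000e-03 -2.1459e+01] q6 -4.4
shift [-0.028  0.004 -0.008] pos [ 0.5519 -0.0221  0.0796] t 5.42 F [ 0.6 -0.2 -2.7] w 0.0205
expected non-empty vector for x
```

View pics/top1.png

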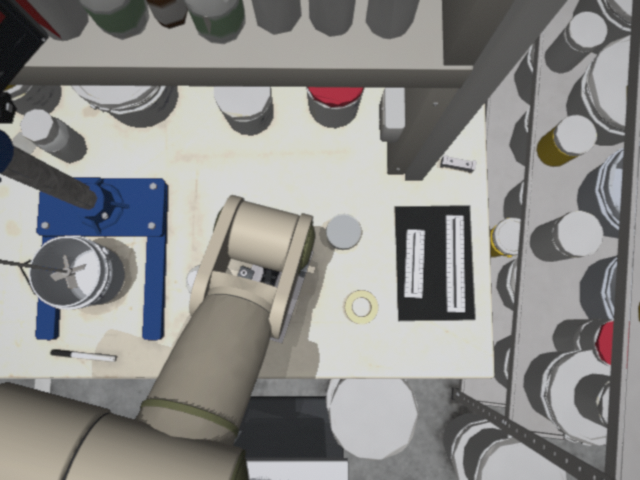

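send_rows([
  [-0.07, 0, 0, 0, 0, 1.04, 15],
  [-0.07, 0, 0.4, 0, 0, 1.04, 15],
  [-0.07, 0, 0.9, 0, 0, 1.04, 15],
  [-0.07, 0, 1.2, 0, 0, 1.04, 15],
  [-0.07, 0, 1.2, 0, 0, 1.04, 15],
])

```text
time_s: 6.1
position: [0.5503, -0.0263, 0.0191]
tool_rot: [[0.306, 0.952, -0.002], [0.952, -0.306, 0.001], [-0.0, -0.002, -1.0]]
ft_force: [0.1, 0.4, -3.1]
grip_width: 0.0204
```

Run:
```python
from plate import *
s=status.observe();R=np.array(s["tool_rot"]);p=np.array(s["position"]);wristT(s);im,d=vision.get_image("wrist")
cv2.imwrite("pics/w4.png",im[:,:,::-1])
P=cloud("wrist",d); Q=(P-p)@R
m=(d>0)&(abs(Q[...,1])<.016)&(abs(Q[...,0])<.06)&(P[...,2]>.042)&(P[...,2]<.06)
print(np.percentile(P[m][:,2],[5,50,95]),[np.round(v,4) for v in (Q[m].min(0),Q[m].max(0))],rect(P[m]))
rows([.5519,-.0235,.014],-18.5)
```

```text
[0.04861249 0.05023591 0.05365018] [array([-0.0431, -0.0157, -0.0409]), array([ 0.0479,  0.016 , -0.0229])] (array([551.7, -23.9]), array([91. , 31.7]), 74.56)
opt 0 turn [-0.002  0.     0.079] q6 2.8
opt 180 turn [-0.0000e+00 -2.0000e-03 -2.2421e+01] q6 2.8
shift [0.062 0.001 0.118] pos [ 0.5509 -0.0265  0.0199] t 6.15 F [-0.4  0.1 -2.4] w 0.0203
```

View pics/w4.png

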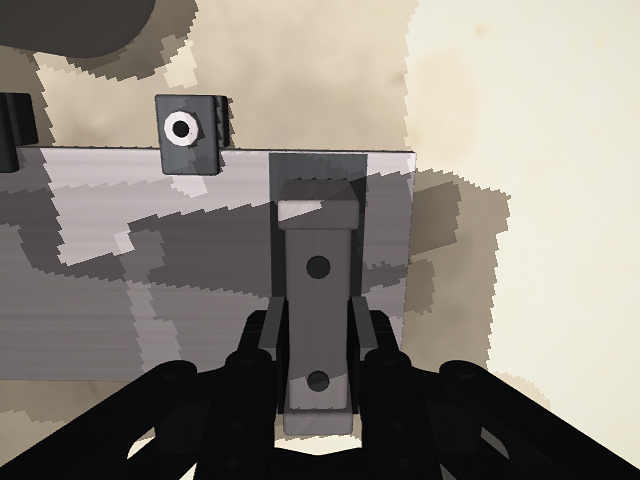

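send_rows([
  [0, 0, 0.03, 0, 0, 0.05, 15],
  [0, 0, 0.06, 0, 0, 0.08, 15],
  [0, 0, 0.08, 0, 0, 0.08, 15],
  [0, 0, 0.08, 0, 0, 0.08, 15],
])

```text
time_s: 6.65
position: [0.5509, -0.0263, 0.0158]
tool_rot: [[0.319, 0.948, 0.0], [0.948, -0.319, -0.0], [-0.0, 0.0, -1.0]]
ft_force: [0.3, 0.1, -3.0]
grip_width: 0.0201
```

send_rows([
  [0, 0, 0.02, 0, 0, 0, 15],
  [0, 0, 0.03, 0, 0, 0, 15],
  [0, 0, 0.03, 0, 0, 0, 15],
])

```text
time_s: 7.02
position: [0.5509, -0.0263, 0.0142]
tool_rot: [[0.319, 0.948, -0.0], [0.948, -0.319, 0.0], [-0.0, -0.0, -1.0]]
ft_force: [0.1, -0.7, -2.9]
grip_width: 0.0205
```

send_rows([
  [0, 0, 0.02, 0, 0, 0, 15],
  [0, 0, 0.02, 0, 0, 0, 15],
])

```text
time_s: 7.28
position: [0.551, -0.0263, 0.014]
tool_rot: [[0.319, 0.948, 0.001], [0.948, -0.319, -0.0], [0.0, 0.001, -1.0]]
ft_force: [-2.8, 1.4, 5.0]
grip_width: 0.0204
```

Contact (force rose by 8 N). Release and lift.

send_rows([
  [0, 0, 0, 0, 0, 0, 30],
  [0, 0, 0, 0, 0, 0, 40],
  [0, 0, 0, 0, 0, 0, 40],
  [0, 0, -0.3, 0, 0, 0, 40],
  [0, 0, -1, 0, 0, 0, 40],
])

```text
time_s: 7.9
position: [0.5503, -0.0262, 0.0636]
tool_rot: [[0.319, 0.948, -0.002], [0.948, -0.319, 0.001], [-0.0, -0.002, -1.0]]
ft_force: [-0.1, -0.4, 0.6]
grip_width: 0.0402
```

send_rows([
  [0, 0, -1, 0, 0, 0, 40],
  [0, 0, -2, 0, 0, 0, 40],
  [0, 0, -3, 0, 0, 0, 40],
  [0, 0, -3.5, 0, 0, 0, 40],
  [0, 0, -3.5, 0, 0, 0, 40],
])

```text
time_s: 8.52
position: [0.5513, -0.0264, 0.2407]
tool_rot: [[0.319, 0.948, 0.005], [0.948, -0.319, -0.001], [0.0, 0.005, -1.0]]
ft_force: [-0.6, -0.9, -0.7]
grip_width: 0.0399
```

Run:
```python
from plate import *
s=status.observe();print(np.round(s["q"],1));R=np.array(s["tool_rot"]);p=np.array(s["position"]);wristT(s);im,d=vision.get_image("wrist")
cv2.imwrite("pics/w5.png",im[:,:,::-1])
P=cloud("wrist",d)
print("plate",fitplate(P,d>0,[.4951,-.0045],-18.5))
m=(d>0)&(np.hypot(P[...,0]-.552,P[...,1]+.0235)<.06)&(P[...,2]>.042)&(P[...,2]<.055)
print(np.percentile(P[m][:,2],[5,50,95]),rect(P[m]))
# rule above: go via z .25 with yaw 89.15 equiv -90.85
rows([.548,-.382,.25],-90.85)
```

```text
[-15.   20.7  70.7  -0.   88.4   3.6]
plate (array([ 0.49500918, -0.00423506]), np.float64(-18.671522357050474), np.float64(0.19952433266325725), np.int64(16), np.float64(8.923466619515482e-05))
[0.0433397  0.045056   0.04829252] (array([552.7, -24. ]), array([90.1, 25.5]), 71.34)
opt 0 turn [ 7.000e-03 -6.000e-03  9.032e+00] q6 3.6
opt 180 turn [ 7.0000e-03  8.0000e-03 -1.3468e+01] q6 3.6
shift [-6.761  2.217 -0.222] pos [ 0.5507 -0.0263  0.2388] t 8.57 F [-1.3  0.5 -0.9] w 0.0399
```

View pics/w5.png

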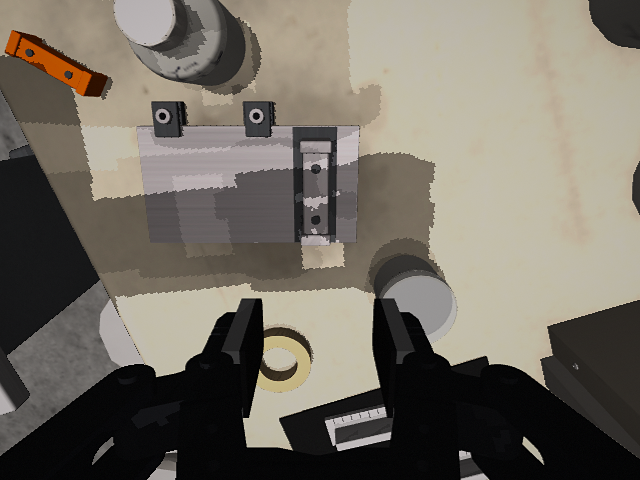

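send_rows([
  [-0.6, 0.2, -0.05, 0, 0, -1.3, 45],
  [-1.2, 0.4, -0.1, 0, 0, -2.6, 45],
  [-1.8, 0.6, -0.15, 0, 0, -3.9, 45],
  [-2.4, 0.8, -0.2, 0, 0, -5.2, 45],
  [-3.0, 1.0, -0.22, 0, 0, -6.5, 45],
])

```text
time_s: 9.2
position: [0.5499, -0.1852, 0.2477]
tool_rot: [[-0.555, 0.832, -0.002], [0.832, 0.555, 0.001], [0.003, -0.001, -1.0]]
ft_force: [0.4, -0.1, 0.7]
grip_width: 0.0448
```

Run:
```python
from h import *
print(np.round(status.observe()["q"],1))
rows([.548,-.382,.25],89.15)
```

```text
[-30.3  23.7  64.8   0.   91.7 -64. ]
opt 0 turn [ 1.000e-03 -2.100e-02 -6.927e+00] q6 -64.0
opt 180 turn [-2.5000e-02 -1.0000e-03  1.5573e+01] q6 -64.0
shift [-3.252 -2.216 -0.051] pos [ 0.5499 -0.1852  0.2477] t 9.2 F [ 0.4 -0.1  0.7] w 0.0448
```

send_rows([
  [-0.6, -0.4, 0, 0, 0, -1.3, 45],
  [-1.2, -0.8, 0, 0, 0, -2.6, 45],
  [-1.9, -1.3, 0, 0, 0, -3.9, 45],
  [-2.6, -1.8, 0, 0, 0, -5.2, 45],
  [-3.25, -2.2, 0, 0, 0, -6.4, 45],
])

```text
time_s: 9.82
position: [0.5474, -0.3819, 0.2474]
tool_rot: [[-0.996, 0.089, -0.002], [0.089, 0.996, 0.002], [0.002, 0.002, -1.0]]
ft_force: [-0.2, -0.5, -0.6]
grip_width: 0.0449
```

send_rows([
  [0, 0, 0, 0, 0, -0.5, 45],
  [0, 0, 0, 0, 0, -0.5, 45],
])

```text
time_s: 10.07
position: [0.5477, -0.3807, 0.2474]
tool_rot: [[-1.0, 0.026, -0.002], [0.026, 1.0, 0.002], [0.002, 0.002, -1.0]]
ft_force: [-0.0, 0.8, -0.0]
grip_width: 0.0451
```

Run:
```python
from h import *
s=status.observe();print(np.round(s["q"],1));R=np.array(s["tool_rot"]);p=np.array(s["position"]);wristT(s);im,d=vision.get_image("wrist")
cv2.imwrite("pics/w6.png",im[:,:,::-1])
P=cloud("wrist",d)
for lo,hi in ((.028,.038),(.006,.013)):
  m=(d>0)&(abs(P[...,0]-.548)<.13)&(abs(P[...,1]+.382)<.035)&(P[...,2]>lo)&(P[...,2]<hi)
  print(m.sum(),np.percentile(P[m][:,2],[5,50,95]),rect(P[m]))
rows([.548,-.382,.016],89.15)
```

```text
[ -45.    33.4   48.2    0.    98.6 -133.5]
2275 [0.03132994 0.03269942 0.03399531] (array([ 547.2, -382.1]), array([183.3,  10. ]), -0.74)
5780 [0.00747107 0.00880583 0.01011895] (array([ 547.4, -382.2]), array([199.5,  35.9]), -0.8)
opt 0 turn [ 0.012 -0.012 -0.079] q6 -133.4
opt 180 turn [-1.8000e-02 -1.8000e-02  2.2421e+01] q6 -133.4
shift [-0.012 -0.041  4.64 ] pos [ 0.5478 -0.3803  0.248 ] t 10.12 F [0.1 1.2 0.8] w 0.0454
```

View pics/w6.png

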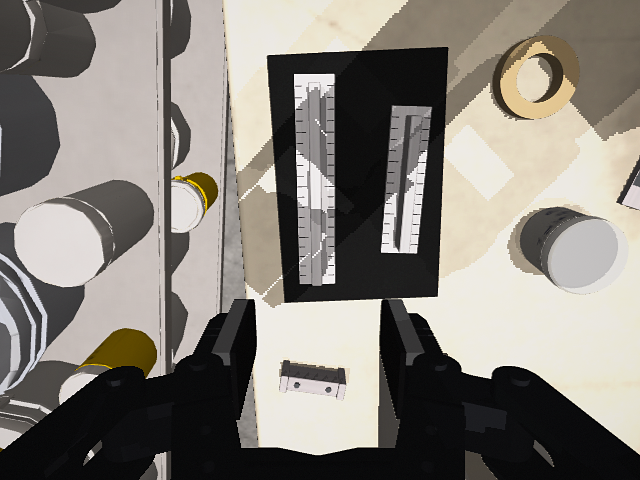

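send_rows([
  [0, -0.04, 1.0, 0, 0, -0.07, 40],
  [0, -0.04, 2.0, 0, 0, -0.07, 35],
  [0, -0.04, 3.0, 0, 0, -0.07, 35],
  [0, -0.04, 3.7, 0, 0, -0.07, 35],
  [0, -0.04, 3.7, 0, 0, -0.07, 35],
])

```text
time_s: 10.75
position: [0.547, -0.381, 0.0616]
tool_rot: [[-1.0, 0.015, -0.004], [0.015, 1.0, 0.004], [0.004, 0.004, -1.0]]
ft_force: [0.8, 0.3, 0.9]
grip_width: 0.035
```

Run:
```python
from h import *
rows([.5473,-.3821,.016],89.23)
```

```text
opt 0 turn [ 0.03  -0.031 -0.012] q6 -134.1
opt 180 turn [-0.049 -0.048 22.488] q6 -134.1
shift [-0.01  -0.026  0.912] pos [ 0.547  -0.381   0.0616] t 10.75 F [0.8 0.3 0.9] w 0.035
```

send_rows([
  [-0.01, -0.02, 0.3, 0.03, -0.03, 0, 35],
  [-0.01, -0.02, 0.7, 0.03, -0.03, 0, 35],
  [-0.01, -0.02, 0.91, 0.03, -0.03, 0, 35],
  [-0.01, -0.02, 0.91, 0.03, -0.03, 0, 35],
  [-0.01, -0.02, 0.91, 0.03, -0.03, 0, 35],
])

```text
time_s: 11.38
position: [0.5489, -0.3841, 0.02]
tool_rot: [[-1.0, 0.015, 0.005], [0.015, 1.0, -0.006], [-0.006, -0.006, -1.0]]
ft_force: [0.3, -0.3, -0.5]
grip_width: 0.035
```

send_rows([
  [0, 0, 0, 0, 0, 0, 15],
  [0, 0, 0, 0, 0, 0, 5],
  [0, 0, 0, 0, 0, 0, 3],
  [0, 0, 0, 0, 0, 0, 3],
  [0, 0, 0, 0, 0, 0, 3],
], grip_force=70)

```text
time_s: 12.0
position: [0.5485, -0.3837, 0.0187]
tool_rot: [[-1.0, 0.015, 0.004], [0.015, 1.0, -0.004], [-0.004, -0.004, -1.0]]
ft_force: [-0.1, 0.2, -0.6]
grip_width: 0.0025
```

Run:
```python
from h import *
s=status.observe();p=np.array(s["position"]);print(p,s["grip_width"]);wristT(s);im,d=vision.get_image("wrist")
cv2.imwrite("pics/w7.png",im[:,:,::-1])
im,d=vision.get_image("side");cv2.imwrite("pics/s7.png",im[200:440,220:540,::-1].repeat(2,0).repeat(2,1))
```

```text
[ 0.54849712 -0.38367087  0.01871024] 0.0025228151205030926
```

View pics/w7.png

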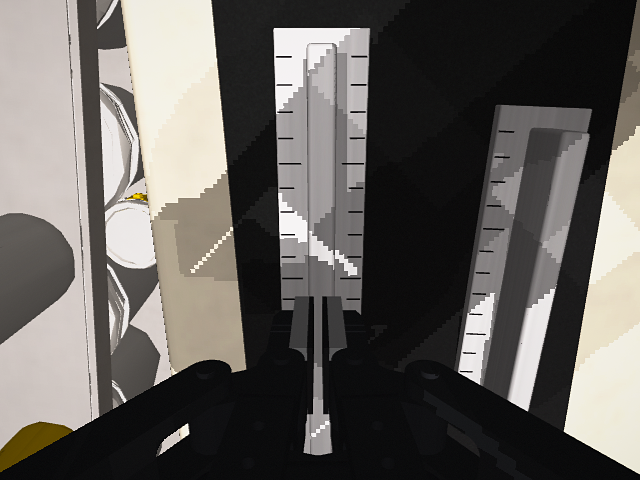

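View pics/s7.png

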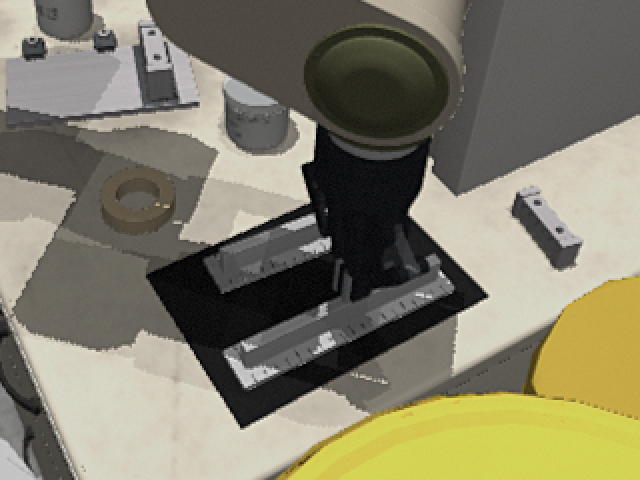

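send_rows([
  [0, 0, -0.1, 0, 0, 0, 3],
  [0, 0, -0.2, 0, 0, 0, 3],
  [0, 0, -0.2, 0, 0, 0, 3],
])

```text
time_s: 12.48
position: [0.5487, -0.3839, 0.0295]
tool_rot: [[-1.0, 0.015, 0.005], [0.015, 1.0, -0.005], [-0.005, -0.005, -1.0]]
ft_force: [0.4, 0.6, 0.3]
grip_width: 0.0029
```

Run:
```python
from h import *
s=status.observe();p=np.array(s["position"]);print(p,s["grip_width"],s["ft_force"]);wristT(s);im,d=vision.get_image("wrist")
cv2.imwrite("pics/w8.png",im[:,:,::-1])
P=cloud("wrist",d)
for r in ((.44,.53),(.56,.66)):
  m=(d>0)&(P[...,0]>r[0])&(P[...,0]<r[1])&(abs(P[...,1]+.382)<.004)&(P[...,2]<.06)
  print(m.sum(),np.percentile(P[m][:,2],[5,50,95]))
im,d=vision.get_image("side");cv2.imwrite("pics/s8.png",im[200:440,220:540,::-1].repeat(2,0).repeat(2,1))
```

```text
[ 0.54868764 -0.38387396  0.0294675 ] 0.0028862654487633063 [0.3970269  0.59642849 0.25245386]
5046 [0.00303202 0.03260896 0.03374282]
1409 [0.03203353 0.03290859 0.03380185]
```

View pics/w8.png

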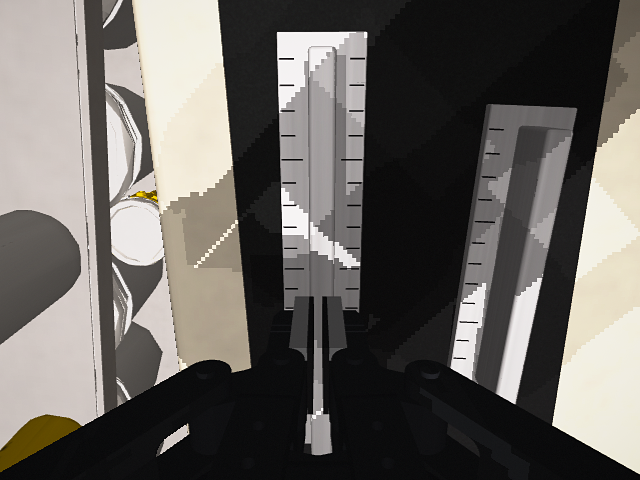

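View pics/s8.png

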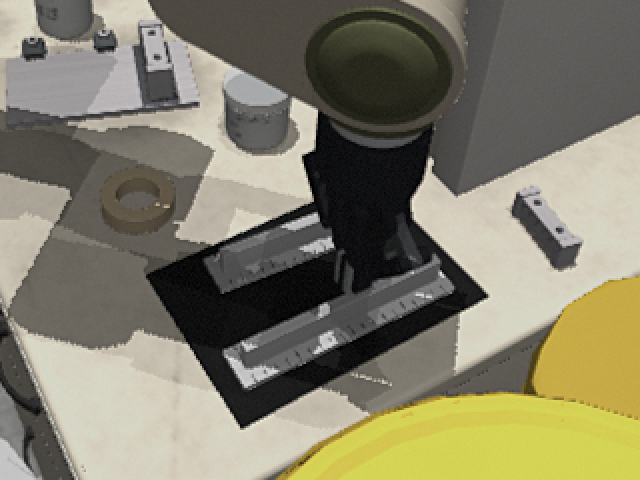

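Run:
```python
from h import *
s=status.observe();p=np.array(s["position"]);R=np.array(s["tool_rot"]);wristT(s);im,d=vision.get_image("wrist")
P=cloud("wrist",d);Q=(P-p)@R
for u,v in ((300,300),(305,305),(305,330),(302,345),(335,300),(335,320),(338,340),(320,280),(320,300),(320,330),(320,360),(320,400),(318,440)):
  print(u,v,np.round(P[v,u],4),np.round(Q[v,u],4))
```

```text
300 300 [ 0.5383 -0.3892  0.0589] [ 0.01   -0.0059 -0.0301]
305 305 [ 0.5387 -0.3874  0.0618] [ 0.0095 -0.0041 -0.033 ]
305 330 [ 0.5386 -0.3868  0.0788] [ 0.0096 -0.0036 -0.05  ]
302 345 [ 0.5386 -0.3874  0.0871] [ 0.0095 -0.0042 -0.0583]
335 300 [ 0.5391 -0.3771  0.0575] [ 0.0094  0.0062 -0.0288]
335 320 [ 0.5384 -0.3776  0.0732] [ 0.01    0.0056 -0.0445]
338 340 [ 0.5384 -0.3772  0.0851] [ 0.01    0.006  -0.0563]
320 280 [ 0.5425 -0.3823  0.0319] [ 0.006   0.0012 -0.0031]
320 300 [ 0.5509 -0.3824  0.033 ] [-0.0024  0.0012 -0.0042]
320 330 [ 0.5652 -0.3826  0.0322] [-0.0167  0.0012 -0.0033]
320 360 [ 0.5794 -0.3828  0.0327] [-0.031   0.0013 -0.0038]
320 400 [ 0.6001 -0.383   0.0325] [-0.0516  0.0013 -0.0035]
318 440 [ 0.6223 -0.3842  0.0322] [-0.0739  0.0004 -0.0031]
```

send_rows([
  [0, 0, -0.2, 0, 0, 0, 30],
  [0, 0, -0.2, 0.03, -0.03, 0, 30],
  [0, 0, -0.2, 0.03, -0.03, 0, 30],
])

```text
time_s: 13.0
position: [0.5483, -0.3835, 0.0388]
tool_rot: [[-1.0, 0.015, 0.008], [0.015, 1.0, -0.009], [-0.008, -0.008, -1.0]]
ft_force: [0.2, 0.2, 0.2]
grip_width: 0.0302
```

```bash
cat > tip.py <<'E'
from h import *
s=status.observe();p=np.array(s["position"]);R=np.array(s["tool_rot"]);wristT(s);im,d=vision.get_image("wrist")
P=cloud("wrist",d);Q=(P-p)@R
m=(d>0)&(abs(Q[...,0]-.010)<.003)&(abs(Q[...,1])<.035)&(Q[...,2]<.03)&(P[...,2]>.036)
v,u=np.nonzero(m);k=np.argsort(v)[:400:40];
for i in k: print(u[i],v[i],np.round(Q[v[i],u[i]],4))
print("w",s["grip_width"],p)
E
python3 tip.py; python3 -c "
from h import *
rows([.5473,-.3821,-.008],89.23)"
```

```text
256 297 [ 0.0096 -0.0214 -0.027 ]
256 298 [ 0.0101 -0.0212 -0.0287]
258 299 [ 0.0103 -0.0203 -0.0301]
257 300 [ 0.0098 -0.0207 -0.0297]
255 301 [ 0.0099 -0.0213 -0.0308]
379 301 [ 0.0096  0.0214 -0.03  ]
377 302 [ 0.01    0.0204 -0.0317]
374 303 [ 0.0101  0.0193 -0.0327]
371 304 [ 0.0104  0.0181 -0.034 ]
369 305 [ 0.0103  0.0174 -0.0346]
w 0.03017089119641239 [ 0.54833214 -0.383495    0.03882843]
opt 0 turn [-0.059  0.059 -0.009] q6 -134.2
opt 180 turn [ 0.093  0.093 22.491] q6 -134.2
shift [0.029 0.035 0.933] pos [ 0.5483 -0.3835  0.0387] t 13.05 F [-0.3  0.1 -0.2] w 0.0298
```

send_rows([
  [0.03, 0.04, 0.3, -0.06, 0.06, 0, 30],
  [0.03, 0.04, 0.6, -0.06, 0.06, 0, 30],
  [0.03, 0.04, 0.78, -0.06, 0.06, 0, 30],
  [0.03, 0.04, 0.78, -0.06, 0.06, 0, 30],
])

```text
time_s: 13.55
position: [0.5469, -0.3816, -0.0015]
tool_rot: [[-1.0, 0.015, -0.001], [0.015, 1.0, 0.001], [0.001, 0.001, -1.0]]
ft_force: [0.5, 0.1, 0.1]
grip_width: 0.0296
```

```bash
sed -i 's/P\[...,2\]>.036/abs(Q[...,1])>.009/' tip.py; python3 tip.py; python3 -c "
from h import *
rows([.5473,-.3821,-.012],89.23)"
```

```text
364 264 [ 0.013   0.0188 -0.0032]
385 265 [ 0.013   0.0271 -0.0043]
260 266 [ 0.0125 -0.0228 -0.0043]
394 266 [ 0.0125  0.0308 -0.004 ]
260 267 [ 0.0122 -0.0228 -0.0046]
394 267 [ 0.0122  0.0307 -0.0044]
259 268 [ 0.0116 -0.0233 -0.0042]
393 268 [ 0.0118  0.0303 -0.0045]
259 269 [ 0.0113 -0.0232 -0.0045]
392 269 [ 0.0113  0.03   -0.0045]
w 0.02955512390786871 [ 0.54689345 -0.38158177 -0.00149765]
opt 0 turn [ 0.003 -0.003 -0.009] q6 -134.2
opt 180 turn [-5.0000e-03 -4.0000e-03  2.2491e+01] q6 -134.2
shift [-0.002 -0.005  0.226] pos [ 0.5472 -0.3819 -0.0007] t 13.6 F [0.6 0.2 0.4] w 0.03
```

send_rows([
  [0, 0, 0.1, 0, 0, 0, 30],
  [0, 0, 0.22, 0, 0, 0, 30],
  [0, 0, 0.22, 0, 0, 0, 30],
])

```text
time_s: 13.98
position: [0.547, -0.3817, -0.0118]
tool_rot: [[-1.0, 0.015, -0.001], [0.015, 1.0, 0.001], [0.001, 0.001, -1.0]]
ft_force: [-0.1, 0.0, 0.3]
grip_width: 0.0303
```

send_rows([
  [0, 0, 0, 0, 0, 0, 15],
  [0, 0, 0, 0, 0, 0, 4],
  [0, 0, 0, 0, 0, 0, 3],
  [0, 0, 0, 0, 0, 0, 3],
], grip_force=70)

```text
time_s: 14.48
position: [0.5474, -0.3821, -0.0109]
tool_rot: [[-1.0, 0.015, 0.0], [0.015, 1.0, -0.001], [-0.0, -0.001, -1.0]]
ft_force: [-0.3, -0.4, 3.4]
grip_width: 0.0087
```

send_rows([
  [0, 0, -0.1, 0, 0, 0, 3],
  [0, 0, -0.4, 0, 0, 0, 3],
  [0, 0, -1.0, 0, 0, 0, 3],
  [0, 0, -2, 0, 0, 0, 3],
  [0, 0, -2.8, 0, 0, 0, 3],
])

```text
time_s: 15.1
position: [0.5474, -0.382, 0.1317]
tool_rot: [[-1.0, 0.015, 0.001], [0.015, 1.0, -0.001], [-0.001, -0.001, -1.0]]
ft_force: [0.2, -0.6, -2.1]
grip_width: 0.0086
```

Run:
```python
from h import *
s=status.observe();p=np.array(s["position"]);R=np.array(s["tool_rot"]);wristT(s);im,d=vision.get_image("wrist")
cv2.imwrite("pics/w9.png",im[:,:,::-1])
P=cloud("wrist",d);Q=(P-p)@R
m=(d>0)&(abs(Q[...,0])<.12)&(abs(Q[...,1])<.03)&(Q[...,2]>-.03)&(Q[...,2]<.03)
print(rect(Q[m]),np.percentile(Q[m][:,2],[2,50,98]),np.percentile(Q[m],[0,100],axis=0))
rows([.4685,-.083,.12],71.4)
```

```text
(array([17.5,  0.2]), array([165.8,  36.2]), -0.07) [-0.02112004 -0.01971655 -0.01838472] [[-0.06545139 -0.01802197 -0.02999103]
 [ 0.10035654  0.01823349 -0.01696283]]
opt 0 turn [-0.045  0.063  2.221] q6 -134.2
opt 180 turn [ -0.091  -0.064 -20.278] q6 -134.2
shift [1.697 5.985 0.293] pos [ 0.5489 -0.3833  0.1375] t 15.15 F [0.9 0.2 3.6] w 0.0084
```

View pics/w9.png

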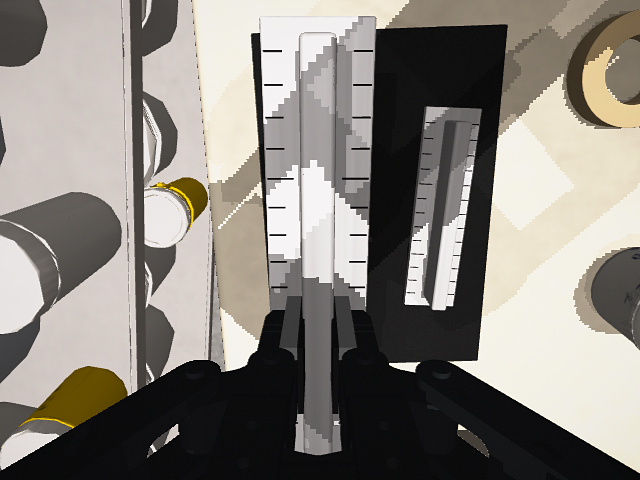

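send_rows([
  [0.28, 1.0, 0.05, 0, 0, 0.4, 3],
  [0.56, 2.0, 0.1, 0, 0, 0.8, 3],
  [0.85, 3.0, 0.15, 0, 0, 1.2, 3],
  [1.13, 4.0, 0.2, 0, 0, 1.6, 3],
  [1.41, 5.0, 0.25, 0, 0, 2.0, 3],
])

```text
time_s: 15.78
position: [0.4799, -0.1294, 0.1168]
tool_rot: [[-0.956, 0.292, 0.001], [0.292, 0.956, -0.0], [-0.001, -0.0, -1.0]]
ft_force: [0.8, 1.2, -3.2]
grip_width: 0.0084
```

Run:
```python
from h import *
rows([.4685,-.083,.09],71.4)
```

```text
opt 0 turn [-0.001  0.007  0.205] q6 -101.8
opt 180 turn [-1.2000e-02 -1.0000e-03 -2.2295e+01] q6 -101.8
shift [0.488 0.821 0.536] pos [ 0.4799 -0.1294  0.1168] t 15.78 F [ 0.8  1.2 -3.2] w 0.0084
```

send_rows([
  [0.25, 0.4, 0.2, 0, 0, 0.2, 3],
  [0.49, 0.82, 0.5, 0, 0, 0.2, 3],
  [0.49, 0.82, 0.9, 0, 0, 0.2, 3],
  [0.49, 0.82, 1.2, 0, 0, 0.2, 3],
  [0.49, 0.82, 1.2, 0, 0, 0.2, 3],
])

```text
time_s: 16.4
position: [0.4685, -0.0843, 0.0561]
tool_rot: [[-0.949, 0.316, -0.001], [0.316, 0.949, 0.001], [0.001, 0.0, -1.0]]
ft_force: [0.1, -0.5, -2.0]
grip_width: 0.0086
```

```bash
cat > chk.py <<'E'
from plate import *
import sys
s=status.observe();p=np.array(s["position"]);R=np.array(s["tool_rot"]);wristT(s);im,d=vision.get_image("wrist")
cv2.imwrite(sys.argv[1],im[:,:,::-1])
P=cloud("wrist",d);Q=(P-p)@R
m=(d>0)&(Q[...,0]<.12)&(Q[...,0]>.02)&(abs(Q[...,1])<.03)&(Q[...,2]>-.023)&(Q[...,2]<-.017)
W=P[m]; r=rect(W); print("rule base part",r,W[:,2].mean())
c=np.array([.495,-.0043]);a=np.radians(-18.6)
A=np.array([[np.cos(a),-np.sin(a)],[np.sin(a),np.cos(a)]])
b=cv2.boxPoints(((r[0]*1.).tolist(),(r[1]*1.).tolist(),r[2]))/1000
print("in plate frame (mm): corners",np.round((b-c)@A*1000,1).tolist(),"TCP",np.round((p[:2]-c)@A*1000,1))
E
python3 chk.py pics/w10.png
python3 -c "
from h import *
rows([.4701,-.0782,-.0135],71.4)"
```

```text
rule base part (array([411.5, -64.8]), array([80.6, 36.2]), -18.38) 0.07586646969490705
in plate frame (mm): corners [[-100.2, -66.0], [-100.1, -102.2], [-19.5, -101.9], [-19.6, -65.7]] TCP [  0.4 -84.3]
opt 0 turn [-0.     0.001  0.02 ] q6 -96.1
opt 180 turn [-2.000e-03 -0.000e+00 -2.248e+01] q6 -96.1
shift [0.019 0.128 1.404] pos [ 0.469  -0.0846  0.0567] t 16.45 F [-0.5  0.7 -1.7] w 0.0082
```

View pics/w10.png

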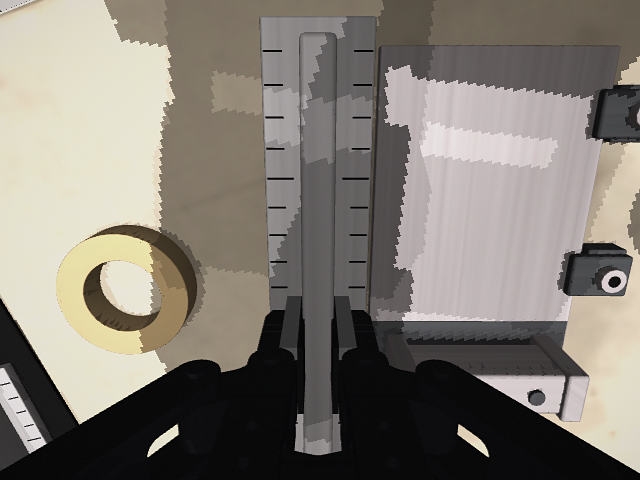

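send_rows([
  [0.02, 0.06, 0.4, 0, 0, 0.03, 3],
  [0.02, 0.06, 0.8, 0, 0, 0.03, 3],
  [0.02, 0.06, 1.2, 0, 0, 0.03, 3],
  [0.02, 0.06, 1.34, 0, 0, 0.03, 3],
  [0.02, 0.06, 1.34, 0, 0, 0.03, 3],
])

```text
time_s: 17.08
position: [0.4692, -0.0816, -0.0103]
tool_rot: [[-0.947, 0.32, 0.001], [0.32, 0.947, -0.0], [-0.001, -0.0, -1.0]]
ft_force: [-0.1, 0.3, -2.1]
grip_width: 0.0086
```

```bash
python3 chk.py pics/w11.png
python3 -c "
from h import *
rows([.4701,-.0782,-.0135],71.4)"
```

```text
rule base part (array([414. , -56.4]), array([80.6, 47.7]), -18.69) 0.009128114097248063
in plate frame (mm): corners [[-100.4, -51.3], [-100.5, -99.0], [-19.9, -99.1], [-19.8, -51.4]] TCP [  0.2 -81.5]
opt 0 turn [-0.001  0.009 -0.011] q6 -95.5
opt 180 turn [1.4000e-02 1.0000e-03 2.2489e+01] q6 -95.5
shift [0.008 0.07  0.069] pos [ 0.4693 -0.0816 -0.01  ] t 17.12 F [-0.7 -0.3 -1.8] w 0.0081
```

View pics/w11.png

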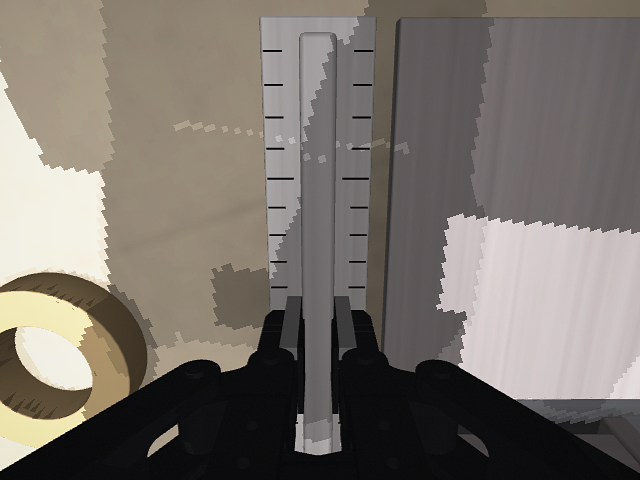

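send_rows([
  [0, 0.03, 0.04, 0, 0, 0, 3],
  [0, 0.08, 0.06, 0, 0, 0, 3],
  [0, 0.12, 0.06, 0, 0, 0, 3],
  [0, 0.12, 0.06, 0, 0, 0, 3],
])

```text
time_s: 17.62
position: [0.4709, -0.0755, -0.0137]
tool_rot: [[-0.947, 0.32, 0.0], [0.32, 0.947, -0.0], [-0.0, -0.0, -1.0]]
ft_force: [0.5, -0.1, -2.1]
grip_width: 0.0082
```

send_rows([
  [0, 0.02, 0.0, 0, 0, 0, 3],
  [0, 0.02, 0, 0, 0, 0, 3],
])

```text
time_s: 17.88
position: [0.4711, -0.0747, -0.0138]
tool_rot: [[-0.947, 0.32, -0.0], [0.32, 0.947, -0.0], [0.0, -0.0, -1.0]]
ft_force: [0.4, 0.2, -2.6]
grip_width: 0.0085
```

```bash
python3 chk.py pics/w12.png
```

```text
rule base part (array([416. , -49.6]), array([80.5, 47.7]), -18.66) 0.006463186925021737
in plate frame (mm): corners [[-100.6, -44.2], [-100.7, -91.9], [-20.2, -92.0], [-20.1, -44.3]] TCP [ -0.2 -74.4]
```

View pics/w12.png

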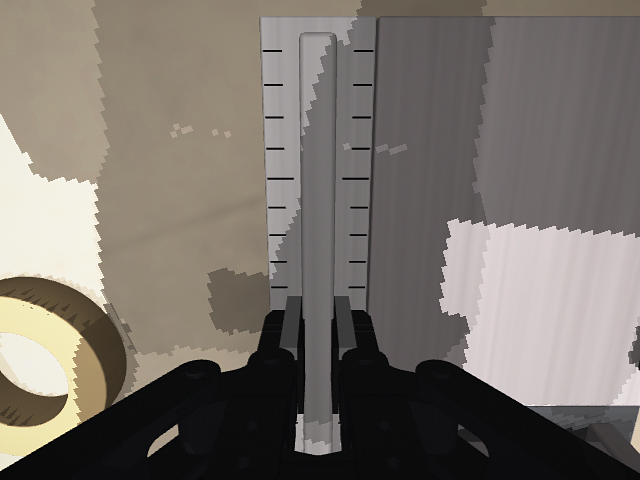

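send_rows([
  [0, 0.015, 0.0, 0, 0, 0, 3],
  [0, 0.02, 0.01, 0, 0, 0, 3],
  [0, 0.02, 0.01, 0, 0, 0, 3],
])

```text
time_s: 18.3
position: [0.4714, -0.0743, -0.0139]
tool_rot: [[-0.947, 0.32, 0.0], [0.32, 0.947, -0.001], [-0.0, -0.001, -1.0]]
ft_force: [-2.6, -5.0, 3.0]
grip_width: 0.0087
```

send_rows([
  [0, 0.015, 0.0, 0, 0, 0, 3],
  [0, 0.015, 0.0, 0, 0, 0, 3],
  [0, 0.015, 0.0, 0, 0, 0, 3],
])

```text
time_s: 18.68
position: [0.4714, -0.0743, -0.0139]
tool_rot: [[-0.948, 0.32, -0.0], [0.32, 0.948, -0.002], [-0.0, -0.002, -1.0]]
ft_force: [-4.7, -8.5, 5.0]
grip_width: 0.0081
```

```bash
python3 chk.py pics/w13.png
```

```text
rule base part (array([416.3, -49.2]), array([80.4, 47.9]), -18.65) 0.006415482860454109
in plate frame (mm): corners [[-100.4, -43.7], [-100.5, -91.6], [-20.1, -91.6], [-20.0, -43.7]] TCP [ -0.1 -73.9]
```

View pics/w13.png

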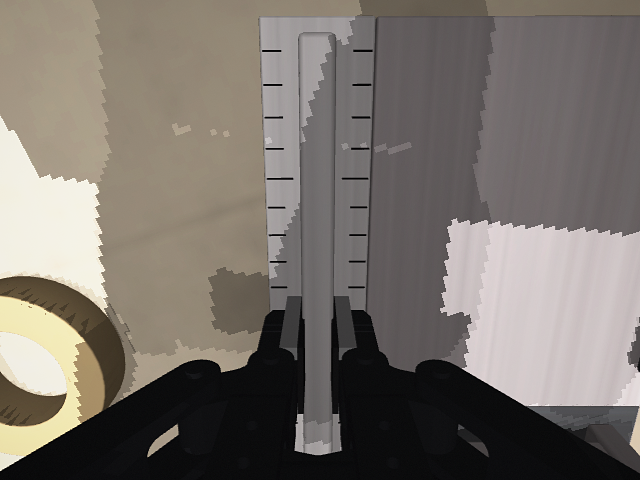

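send_rows([
  [0, 0, 0, 0, 0, 0, 12],
  [0, 0, 0, 0, 0, 0, 24],
  [0, 0, 0, 0, 0, 0, 28],
  [0, 0, -0.2, 0, 0, 0, 28],
  [0, 0, -0.7, 0, 0, 0, 28],
])

```text
time_s: 19.35
position: [0.4712, -0.0728, 0.021]
tool_rot: [[-0.947, 0.32, -0.002], [0.32, 0.947, 0.001], [0.002, 0.0, -1.0]]
ft_force: [0.4, 0.2, 1.1]
grip_width: 0.0281
```

send_rows([
  [0, 0, -0.8, 0, 0, 0, 28],
  [0, 0, -1.6, 0, 0, 0, 28],
  [0, 0, -2.6, 0, 0, 0, 28],
  [0, 0, -3.6, 0, 0, 0, 28],
  [0, 0, -3.6, 0, 0, 0, 28],
])

```text
time_s: 19.98
position: [0.4729, -0.0734, 0.2046]
tool_rot: [[-0.947, 0.32, 0.007], [0.32, 0.947, -0.003], [-0.008, -0.001, -1.0]]
ft_force: [-0.7, 0.4, -0.9]
grip_width: 0.0283
```

send_rows([
  [0.6, -0.5, 0, 0, 0, 0, 28],
  [0.6, -0.5, 0, 0, 0, 0, 28],
  [0.6, -0.5, 0, 0, 0, 0, 28],
])

```text
time_s: 20.35
position: [0.4353, -0.087, 0.2004]
tool_rot: [[-0.947, 0.321, -0.0], [0.321, 0.947, 0.0], [0.0, 0.0, -1.0]]
ft_force: [0.4, -0.7, 0.5]
grip_width: 0.028
```

Run:
```python
from plate import *
s=status.observe();p=np.array(s["position"]);print(p,s["ft_force"]);wristT(s);im,d=vision.get_image("wrist")
cv2.imwrite("pics/w14.png",im[:,:,::-1])
P=cloud("wrist",d)
c=np.array([.495,-.0043]);a=np.radians(-18.62)
A=np.array([[np.cos(a),-np.sin(a)],[np.sin(a),np.cos(a)]])
q=(P[...,:2]-c)@A
def rp(m,t):
    r=rect(np.c_[q[m],0*q[m][:,:1]]);print(t,r,np.percentile(P[m][:,2],[2,50,98]))
ok=d>0
rp(ok&(P[...,2]>.027)&(P[...,2]<.034)&(abs(q[...,1]+.073)<.012)&(abs(q[...,0])<.11),"rib")
rp(ok&(P[...,2]>.0035)&(P[...,2]<.0095)&(q[...,1]<-.08)&(q[...,1]>-.1)&(abs(q[...,0])<.11),"base outer strip")
rp(ok&(P[...,2]>.042)&(P[...,2]<.055)&(abs(q[...,1])<.06)&(abs(q[...,0]-.06)<.03),"appl")
rp(ok&(P[...,2]>.005)&(P[...,2]<.0115)&(q[...,1]>-.053)&(q[...,1]<.03)&(q[...,0]<.045)&(q[...,0]>-.11),"plate left part")
im,d=vision.get_image("side");cv2.imwrite("pics/s14.png",im[:,:,::-1])
```

```text
[ 0.43534515 -0.08704662  0.20041564] [ 0.43252115 -0.71704977  0.50020512]
rib (array([ -0.6, -73.3]), array([183.1,  10.1]), 0.1) [0.02804006 0.02973976 0.03128822]
base outer strip (array([ -0.1, -85.6]), array([199.4,  11.5]), 0.09) [0.00426763 0.0058125  0.0074077 ]
appl (array([60.2, -0.3]), array([90.3, 26.3]), -89.79) [0.04270678 0.04515525 0.04872964]
plate left part (array([-27.4, -11.5]), array([144.8,  83. ]), 0.0) [0.0062916  0.00787196 0.00937766]
```

View pics/w14.png

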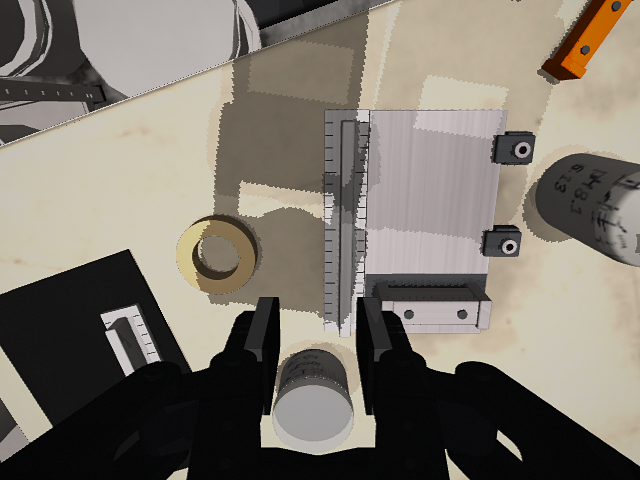

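View pics/s14.png

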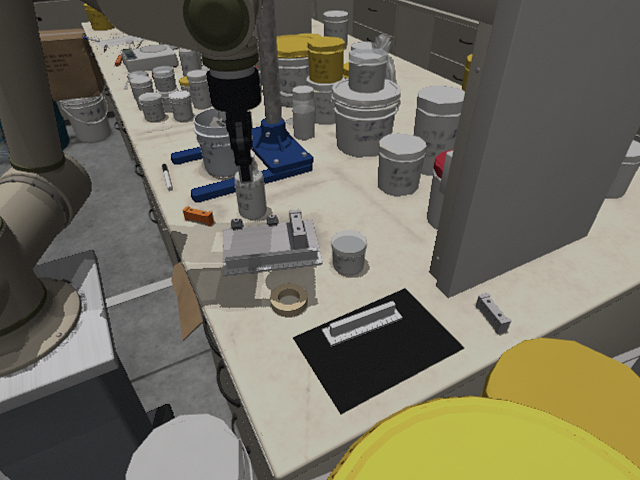

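```bash
python3 -c "
from rig import env
print(env.close_job())"
```

```text
the job is handed in; nothing more can be done
None
```

The plate is set up and the job is handed in, at about 20 s of the 72 s allowed. I set the grey applicator on the dark band. I then carried the long straightedge from the mat and slid it gently against the plate's free edge until it touched.

My last checks, from the wrist camera in the plate frame:

| Item | Measured | Allowed |
|---|---|---|
| Applicator position | x 60.2 mm, y −0.3 mm | x 48 to 72, y ±12 |
| Applicator squareness | 0.2° off | under about 7° |
| Straightedge y (flush = −73) | −73.3 mm | −75.5 to −71 |
| Straightedge ends | even within about 0.6 mm | within 8 mm |
| Straightedge parallel to the plate | within 0.1° | under about 1° |

- **Seating:** the straightedge's rib top measured about 30 mm high, so it lies flat on the bench. The applicator top measured about 48 mm, so it stands upright on the plate.
- **Bystanders:** the jar, bottle, tape roll and short straightedge looked undisturbed in the last wrist and side pictures. I did not re-measure their positions. The gripper was clear of everything.
- **Failed grasp:** my first grip on the straightedge closed above its rib without moving it. In the wrist depth image the fingertips sat about 28 mm behind the stated TCP. I gripped 30 mm lower and it held. The applicator grip had therefore been near the top of its bar, but it held.

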